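# Slide the vial tray round the bench clutter and press it home in the autosampler

### The job

Load the autosampler: push the vial tray across the bench, flat and never lifted, round the tip box, the tube rack and the lidded box without anything touching these three, and in between the sampler's two guide cheeks. Press it squarely home against the steel end stop with about 10 newtons for a second, gently enough never to ram the sampler (over 15 newtons is too much), then let go and leave it seated there. Leave everything else where it stands.

Things in the scene. Friction and masses are not known exactly. Their poses are not given: they have to be found in the camera images.
- tray: Vial tray: solid white block 96 (its x) by 116 (its y) by 40 mm high, with fixed grey-capped vials up to 55 mm above the bench; 0.25 to 0.5 kg, loose, takes 1 to 5 N to push. Too wide to grasp: push its side faces. Origin at the centre of its underside. Starts with its y axis within 0.35 rad of the sampler's y; goes in with y along the sampler's y, either way round.
- sampler: Autosampler, fixed. Origin on the bench in its bay, which is open bench; y points level out of the bay, x across it. A rigid steel end stop, 70 mm wide, 6 to 34 mm high, closes the bay: its face is set anywhere from y = -15 to 15 mm (fixed, not reported: feel for it), so the tray is home at y = 43 to 73 mm. White base (35 mm high), column and head (250 mm): y -32 to -212, x -122 to 122.
- bay_mouth (a point): Middle of the bay's mouth, on the bench, at x = 0, y = 112 mm of the sampler; axes as the sampler's. Two grey guide cheeks, 34 mm high, 8 mm thick, lead in: 135 mm apart here, narrowing to 104 mm (inside faces x = -52 and 52 mm) at the sampler's y = 85 and straight from there in to y = -30.
- tip_box: Fixed obstacle: a closed pipette-tip box, grey with a clear lid, 78 (x) by 102 (y) by 49 mm high, on the robot's side of the lane that leads to the bay. Origin at the centre of its underside.
- tube_rack: Fixed obstacle: an empty white lattice tube rack, 60 (x) by 150 (y) by 60 mm high, on the far side of the lane. The gap between it and the tip box, across the lane, is about 150 mm. Origin at the centre of its underside.
- lid_box: Fixed obstacle: a blue box with a white lid, 94 (x) by 84 (y) by 54 mm high, on the far side, across from where the tray starts. Origin at the centre of its underside.
- amber_bottle: Bystander, loose: amber bottle, 64 mm across, 130 mm high; origin under its centre.
- reagent_bottle: Bystander, loose: small white bottle, 52 mm across, 85 mm high; origin under its centre.
- jar: Bystander, loose: low white jar, 56 mm across, 60 mm high; origin under its centre.
- beaker: Bystander, loose: glass beaker, 60 mm across, 70 mm high; origin under its centre.
- stray_vial: Bystander, loose: a single capped vial, 22 mm across, 45 mm high; origin under its centre.
- spatula: Bystander, loose: a steel spatula 180 mm long lying on the bench on the robot's left.
Things that resemble listed ones, but are neither listed nor needed, are in the scene too. Leave any pink look-alike of the tray alone.

How it is judged:
By the outcome, as a careful person would: the job done as asked, in the order asked, and still so for the second after the job is handed in, with the robot touching nothing.
It also fails if it takes over 64 s, if anything falls off the work surface, if the arm or the gripper's body presses on something with over 40 N, if the wrist force passes 120 N, or if a joint passes its speed limit or range.

### The arm

A 7-joint arm with a two-finger parallel gripper is mounted at the origin on the work surface. World frame = base frame: x ahead of the robot, y to its left, z up, the work surface at z = 0. Lengths are in m, angles in rad, forces in N, time in s.
With the tool pointing down it reaches from about 0.425 to 1.025 m from the base axis. Payload 9.4 kg.
Tool frame: the origin (TCP) lies midway between the tips of the shut fingers; the grasp point (between the pads) lies 19 mm behind it; z points along the fingers, y is the line along which they close (so a half turn about z gives the same grasp; the last joint's range is limited). The gripper opens to 93 mm and grips with 3 to 60 N. Pads are 15 mm wide; open, the fingers measure 128 mm over their backs; the gripper's body (75 mm by 188 mm) begins 65 mm behind the grasp point.
Start: joints at [-1.237, 0.599, -0.003, 1.599, 0.002, 0.943, -0.08], TCP at [0.29, 0.665, 0.219] pointing down, gripper open.
Joint ranges: [-2.57, 2.57], [-0.35, 1.97], [-1.29, 1.29], [0.11, 2.56], [-1.05, 4.19], [0.11, 1.86], [-2.63, 2.63]. Speed limits (rad/s): [2.22, 2.22, 3.01, 3.01, 3.14, 3.14, 3.14].

### API

Orientations are given as a rotation vector (axis times angle).
In Python, from workcell import readout, vision, arm gives the robot as it stands.
- The arm moves only by the tool servo_tool, never from a script. Its argument "commands" is a list of rows, each a list of 7 numbers: the shift along the tool's x, y, z in parts of the range, where 1.0 means 25 cm, then the turn, a rotation vector about the tool's x, y, z in normalised numbers (1 is 180 degrees), then the closure, from 0 (fully open) to 1 (shut). A call has 1 to 5 rows; each row is the pose to reach, as a shift and turn from the pose commanded when the call began, along the tool's axes at that moment; what a row does not reach only later rows make up. A row lasts 1/12 s, in which the tool goes at most 41.7 mm and 7.16 degrees, less where a joint would pass 70% of its speed; a pose out of reach is approached as far as the arm can. A call with a gripper value outside its range is refused whole. The fingers move at their own pace and stop on an object; the grip force is fixed at half the most. Time passes only in rows, so rows that repeat a pose let the fingers close. It gives the time, the measured TCP pose, the force, the opening and the grip force at its end, in the units of the state.
- readout.get_state(): the state, without advancing time (a new reading comes with each control period).
- vision.grab_frame(name): name is "scene" or "side" or "wrist"; returns the picture (384x512x3 uint8, blue, green, red); there is no depth.
- vision.camera_info(name): a dict with "camera_matrix" (3x3 intrinsics, pixels), "position" and "rotation" of the camera in the world; the wrist camera has in their place "T_tool_cam" (4x4, takes a point from camera to tool coordinates, whose origin is the TCP and whose axes are the flange's). Camera axes: x right, y down, z forward; pixel columns grow to the right and rows downward; lengths in m; the calibration is good to about 2 mm. A picture is of the moment at which its call begins: read the wrist's pose just before it. camera_info takes no time and is no camera call.
- arm.close_job(): hands the job in; it is judged then, once.
The state is a dict: "time_s": time; "joints": joint angles; "joint_velocities": joint speeds; "joint_efforts": joint torques, N m; "position": TCP position; "tcp_rot": TCP orientation; "contact_force": force on the tool from outside, world axes, zero at the start; "ft_torque": the same for the moment, N m; "gripper_width": finger opening in m; "finger_force": force on a finger pad.
Only numpy, scipy, OpenCV 4.12 (cv2) and the standard library are available. Lean on these libraries where they do the work, as an engineer would, in place of code of your own. Each camera call takes 0.05 s, during which the arm holds its last target. There are 200 camera calls.

## Working session

There is one attempt and no reset: what is moved stays moved. The work goes in short steps, Python scripts to look and compute and a tool call to move; the robot and the scene stay as the last step left them, time stands still between calls to the robot, and variables do not carry over. Pictures are saved under pics/ and viewed, at most 10 in all, crops included, and the job is handed in when it is done.

Besides the shell and the picture viewer there is one more tool, called after "Request:" as name(argument=value, ...) on one line, values as JSON. servo_tool: Moves the arm, as the interface text tells. Its arguments: {"type":"object","properties":{"commands":{"type":"array","items":{"type":"array","items":{"type":"number"}}}},"required":["commands"]}

```bash
mkdir -p pics; ls
python3 - <<'E'
from workcell import readout, vision, arm
import cv2,numpy as np
s=readout.get_state();print(s['position'],s['tcp_rot'],s['contact_force'],s['time_s'])
for n in("scene","side"):
    f=vision.grab_frame(n);cv2.imwrite(f"pics/{n}0.png",f)
    c=vision.camera_info(n);print(n,c)
print(vision.camera_info("wrist"))
E
```

```text
pics
[0.28934977 0.66423237 0.21778279] [-6.40653089e-01 -3.07539255e+00  2.38355738e-03] [-0.06683883 -0.36633837  0.55565145] 0.0
scene {'camera_matrix': array([[416.54753712,   0.        , 256.90107704],
       [  0.        , 416.54753712, 186.44239639],
       [  0.        ,   0.        ,   1.        ]]), 'position': array([1.20337347, 0.64025063, 1.18491585]), 'rotation': array([-1.20146717, -2.46236236,  0.84855492])}
side {'camera_matrix': array([[394.49984815,   0.        , 257.88030309],
       [  0.        , 394.49984815, 195.42049519],
       [  0.        ,   0.        ,   1.        ]]), 'position': array([ 0.07280993, -0.68372413,  0.76773629]), 'rotation': array([-2.19386865,  0.58872805, -0.31071274])}
{'camera_matrix': array([[306.98468462,   0.        , 252.52658621],
       [  0.        , 306.98468462, 193.24034948],
       [  0.        ,   0.        ,   1.        ]]), 'T_tool_cam': array([[ 4.48136846e-04, -9.61196310e-01, -2.75864916e-01,
         7.62992001e-02],
       [ 9.99999540e-01,  1.96932505e-04,  9.38306493e-04,
         1.68714454e-03],
       [-8.47569970e-04, -2.75865210e-01,  9.61195957e-01,
        -1.66901029e-01],
       [ 0.00000000e+00,  0.00000000e+00,  0.00000000e+00,
         1.00000000e+00]])}
```

View pics/scene0.png

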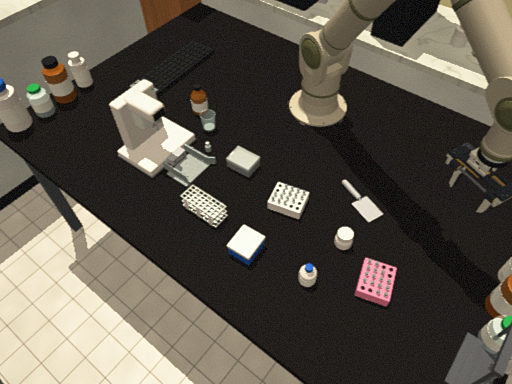

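View pics/side0.png

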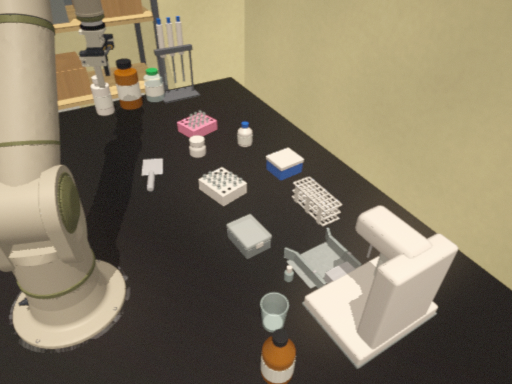

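Scene view: the white tray is at (288,200), with the pink look-alike at (377,282). The tip box is at (243,161), the rack at (205,205), the lidded box at (246,244), and the sampler bay at about (190,165). The white one fits the task, because the tray is described as white with grey caps. I'll enlarge both views to confirm it and get the corners.

```bash
cat > h.py <<'E'
from workcell import readout, vision, arm
import cv2,numpy as np
from scipy.spatial.transform import Rotation as R
def ray(n,uv):
    c=vision.camera_info(n);K=c['camera_matrix']
    d=R.from_rotvec(c['rotation']).apply(np.linalg.solve(K,[uv[0],uv[1],1.]))
    return np.array(c['position']),d
def onz(n,uv,z):
    p,d=ray(n,uv);return p+d*(z-p[2])/d[2]
def proj(n,P):
    c=vision.camera_info(n)
    q=R.from_rotvec(c['rotation']).inv().apply(np.atleast_2d(P)-c['position'])@c['camera_matrix'].T
    return q[:,:2]/q[:,2:]
E
python3 - <<'E'
from h import *
a=cv2.imread('pics/scene0.png');b=cv2.imread('pics/side0.png')
c=cv2.resize(a[120:270,110:310],None,fx=4,fy=4,interpolation=cv2.INTER_CUBIC);cv2.imwrite('pics/sc_crop.png',c)
c=cv2.resize(b[140:310,190:390],None,fx=3.5,fy=3.5,interpolation=cv2.INTER_CUBIC);cv2.imwrite('pics/si_crop.png',c)
print(onz('scene',(288,200),.04),onz('side',(222,185),.04))
E
```

```text
[0.49709405 0.20159692 0.04      ] [0.47484448 0.17432439 0.04      ]
```

View pics/sc_crop.png

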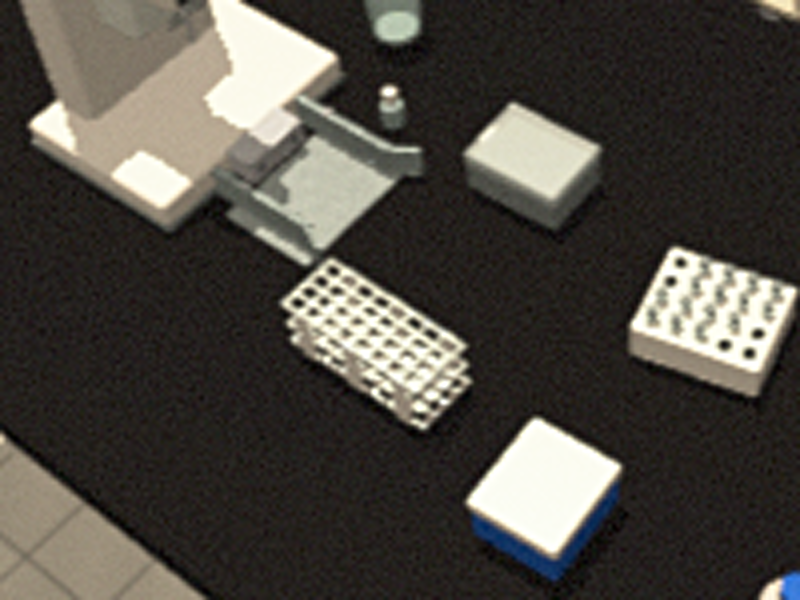

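View pics/si_crop.png

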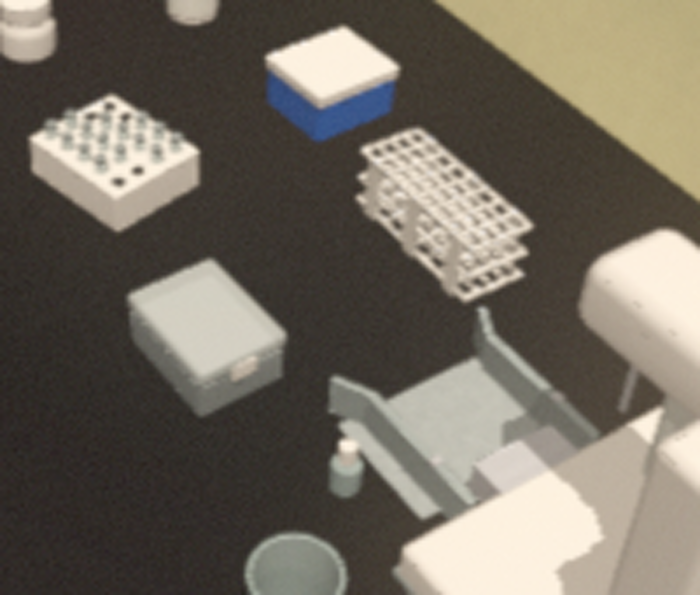

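Both crops confirm it: the tray is the white block with grey caps, at scene crop (715,310) and side crop (115,150). The cheek tips are at scene crop (420,160) and (315,255), and at side crop (335,385) and (485,315). Next I'll cast the corners onto planes.

```bash
cat > c.py <<'E'
from h import *
S=lambda x,y:((x+.5)/4-.5+110,(y+.5)/4-.5+120)
D=lambda x,y:((x+.5)/3.5-.5+190,(y+.5)/3.5-.5+140)
def s(l,z): return np.array([onz('scene',S(*p),z)[:2] for p in l])
def d(l,z): return np.array([onz('side',D(*p),z)[:2] for p in l])
E
python3 - <<'E'
from c import *
np.set_printoptions(precision=4,suppress=True)
def show(n,q): print(n,q.tolist() if 0 else q.round(4).tolist(),'len',np.linalg.norm(np.roll(q,-1,0)-q,axis=1).round(3),'ctr',q.mean(0).round(4))
show('tray s',s([(678,246),(799,286),(757,370),(630,328)],.04))
show('tray d',d([(112,94),(199,152),(119,204),(30,142)],.04))
show('tip s',s([(513,102),(602,150),(552,202),(465,153)],.049))
show('tip d',d([(209,259),(287,335),(202,386),(127,298)],.049))
show('rack s',s([(331,257),(468,347),(420,392),(282,302)],.06))
show('rack d',d([(417,126),(534,225),(478,250),(359,150)],.06))
show('lid s',s([(538,417),(622,465),(554,557),(468,502)],.054))
show('lid d',d([(343,26),(399,71),(320,104),(265,64)],.054))
show('base s front edge',s([(342,62),(168,216)],.035)); show('cheektips s',s([(421,149),(315,248)],.034)); show('cheektips d',d([(334,378),(484,310)],.034))
show('base s left edge', s([(168,216),(31,127)],.035))
show('cheek robot-side top s',s([(388,147),(302,97)],.034)); show('cheek far top s',s([(314,243),(220,172)],.034))
show('cheek robot-side d',d([(374,388),(470,500)],.034)); show('far d',d([(487,335),(598,435)],.034))
show('vial',s([(393,125)],.0)); show('beaker',s([(397,30)],0))
E
```

```text
tray s [[0.4497, 0.1295], [0.4215, 0.2378], [0.5154, 0.2589], [0.5457, 0.1498]] len [0.112 0.096 0.113 0.098] ctr [0.4831 0.194 ]
tray d [[0.5174, 0.2618], [0.5442, 0.1469], [0.4515, 0.1171], [0.4222, 0.2309]] len [0.118 0.097 0.117 0.1  ] ctr [0.4838 0.1892]
tip s [[0.4114, -0.0902], [0.408, 0.0125], [0.4838, 0.0153], [0.487, -0.0841]] len [0.103 0.076 0.099 0.076] ctr [ 0.4476 -0.0366]
tip d [[0.4776, 0.0128], [0.4861, -0.088], [0.4067, -0.1015], [0.4017, 0.0046]] len [0.101 0.081 0.106 0.076] ctr [ 0.443 -0.043]
rack s [[0.6548, -0.0903], [0.6542, 0.0645], [0.7115, 0.0628], [0.7151, -0.0897]] len [0.155 0.057 0.153 0.06 ] ctr [ 0.6839 -0.0132]
rack d [[0.7156, 0.0647], [0.7179, -0.089], [0.6597, -0.0911], [0.6516, 0.0607]] len [0.154 0.058 0.152 0.064] ctr [ 0.6862 -0.0137]
lid s [[0.6687, 0.1507], [0.6628, 0.2311], [0.7583, 0.2396], [0.7622, 0.1571]] len [0.081 0.096 0.083 0.094] ctr [0.713  0.1946]
lid d [[0.7559, 0.2389], [0.7579, 0.1491], [0.6645, 0.1403], [0.6549, 0.2188]] len [0.09  0.094 0.079 0.103] ctr [0.7083 0.1868]
base s front edge [[0.4619, -0.2642], [0.6982, -0.2549]] len [0.237 0.237] ctr [ 0.5801 -0.2595]
cheektips s [[0.4987, -0.1292], [0.6434, -0.1254]] len [0.145 0.145] ctr [ 0.5711 -0.1273]
cheektips d [[0.501, -0.1296], [0.6415, -0.127]] len [0.141 0.141] ctr [ 0.5712 -0.1283]
base s left edge [[0.6982, -0.2549], [0.7024, -0.4372]] len [0.182 0.182] ctr [ 0.7003 -0.3461]
cheek robot-side top s [[0.5156, -0.1551], [0.5184, -0.2631]] len [0.108 0.108] ctr [ 0.517  -0.2091]
cheek far top s [[0.6399, -0.1301], [0.6325, -0.2565]] len [0.127 0.127] ctr [ 0.6362 -0.1933]
cheek robot-side d [[0.5207, -0.1521], [0.5184, -0.2667]] len [0.115 0.115] ctr [ 0.5196 -0.2094]
far d [[0.6263, -0.1496], [0.6321, -0.2661]] len [0.117 0.117] ctr [ 0.6292 -0.2078]
vial [[0.4713, -0.194]] len [0.] ctr [ 0.4713 -0.194 ]
beaker [[0.3723, -0.2787]] len [0.] ctr [ 0.3723 -0.2787]
```

Estimates so far:
- **Tray:** centre (0.483, 0.191), yaw about +15°.
- **Bay:** mouth (0.571, −0.128), sampler yaw about +1.5°.
- **Lane:** about x = 0.57.

First I'll move behind the tray's −x face, staying high.

The manual's scale: shifts go in shares of 25 cm and turns go in shares of 180 degrees. Converting my numbers, -0.133 m / 0.25 = -0.532, -0.106 m / 0.25 = -0.424.

Request:
servo_tool(commands=[[-0.08,-0.104,0.024,0,0,0,0],[-0.168,-0.212,0.048,0,0,0,0.1],[-0.252,-0.32,0.076,0,0,0,0.2],[-0.336,-0.424,0.104,0,0,0,0.2],[-0.42,-0.532,0.132,0,0,0,0.2]])

```text
time_s: 0.52
position: [0.3327, 0.4992, 0.1851]
tcp_rot: [-0.64, -3.076, 0.001]
contact_force: [-0.3, -1.1, 0.2]
gripper_width: 0.0749
finger_force: 0.0
```

Scaled: -0.133 m / 0.25 = -0.532, -0.106 m / 0.25 = -0.424.

Request:
servo_tool(commands=[[-0.084,-0.104,0.024,0,0,0,0.2],[-0.168,-0.212,0.048,0,0,0,0.2],[-0.252,-0.32,0.076,0,0,0,0.2],[-0.336,-0.424,0.104,0,0,0,0.2],[-0.42,-0.532,0.132,0,0,0,0.2]])

```text
time_s: 0.93
position: [0.3759, 0.3355, 0.1523]
tcp_rot: [0.64, 3.076, 0.0]
contact_force: [-0.1, -0.4, -1.1]
gripper_width: 0.0747
finger_force: 0.0
```

Scaled: -0.132 m / 0.25 = -0.528, -0.106 m / 0.25 = -0.424, -35 degrees / 180 = -0.1944.

Request:
servo_tool(commands=[[-0.084,-0.104,0.024,0,0,-0.0389,0.2],[-0.168,-0.212,0.048,0,0,-0.0778,0.2],[-0.252,-0.32,0.076,0,0,-0.1167,0.2],[-0.336,-0.424,0.104,0,0,-0.1556,0.2],[-0.416,-0.528,0.132,0,0,-0.1944,0.2]])

```text
time_s: 1.35
position: [0.4186, 0.1729, 0.1193]
tcp_rot: [-0.324, 3.125, 0.0]
contact_force: [0.5, -0.0, -0.4]
gripper_width: 0.0741
finger_force: 0.0
```

```bash
cat > st.py <<'E'
from h import *
def st():
    s=readout.get_state();r=R.from_rotvec(s['tcp_rot']).as_matrix();p=np.array(s['position'])
    ang=np.degrees(np.arctan2(r[1,1],r[0,1]))
    print('t',round(s['time_s'],2),'p',p.round(4),'yang',ang.round(2),'xax',r[:,0].round(3),'z',r[:,2].round(3),'F',np.round(s['contact_force'],2),'w',s['gripper_width']);return p,r
E
python3 - <<'E'
from st import *
p,r=st()
for n,u,z in(('spat handle',(345,182),0),('spat blade',(372,210),0),('jar',(344,246),0),('reagent',(307,285),0)):print(n,onz('scene',u,z)[:2].round(3))
tgt=np.array([.418,.174,.10]);print((r.T@(tgt-p)).round(4))
E
```

```text
t 1.35 p [0.4186 0.1729 0.1193] yang 101.82 xax [-0.979 -0.205 -0.   ] z [-0.  0. -1.] F [ 0.5  -0.01 -0.43] w 0.07406890313669681
spat handle [0.281 0.302]
spat blade [0.331 0.439]
jar [0.511 0.436]
reagent [0.696 0.417]
[0.0004 0.0012 0.0193]
```

Scaled: 0.1 m / 0.25 = 0.4, 0.092 m / 0.25 = 0.368, -3 degrees / 180 = -0.0167.

Request:
servo_tool(commands=[[0,0,0.1,0,0,-0.0056,0.2],[0,0,0.2,0,0,-0.0111,0.2],[0,0,0.3,0,0,-0.0167,0.2],[0,0,0.368,0,0,-0.0167,0.2],[0,0,0.4,0,0,-0.0167,0.2]])

```text
time_s: 1.77
position: [0.4179, 0.174, 0.0176]
tcp_rot: [0.395, -3.114, 0.001]
contact_force: [-0.1, 0.2, 0.1]
gripper_width: 0.0745
finger_force: 0.0
```

Scaled: -0.02 m / 0.25 = -0.08, -0.016 m / 0.25 = -0.064.

Request:
servo_tool(commands=[[-0.016,0,0,0,0,0,0.2],[-0.032,0,0,0,0,0,0.2],[-0.048,0,0,0,0,0,0.2],[-0.064,0,0,0,0,0,0.2],[-0.08,0,0,0,0,0,0.2]])

```text
time_s: 2.18
position: [0.4381, 0.1793, 0.0205]
tcp_rot: [-0.395, 3.116, -0.0]
contact_force: [-4.2, -0.3, 3.3]
gripper_width: 0.0745
finger_force: 1.9
```

Run:
```python
from st import *
st()
```

```text
t 2.18 p [0.4381 0.1793 0.0205] yang 104.45 xax [-0.968 -0.25  -0.   ] z [ 0.  0. -1.] F [-4.2  -0.34  3.26] w 0.07449304365645587
```

Scaled: -0.025 m / 0.25 = -0.1, -0.0009 m / 0.25 = -0.0036, 4.3 degrees / 180 = 0.0239.

Request:
servo_tool(commands=[[-0.02,0,0,0,0,0.005,0.2],[-0.04,0,0,0,0,0.01,0.2],[-0.06,-0.002,0,0,0,0.0144,0.2],[-0.08,-0.0028,0,0,0,0.0194,0.2],[-0.1,-0.0036,0,0,0,0.0239,0.2]])

```text
time_s: 2.6
position: [0.4628, 0.1849, 0.0197]
tcp_rot: [-0.276, 3.129, 0.0]
contact_force: [-3.6, -1.0, 2.4]
gripper_width: 0.0741
finger_force: 1.8
```

Scaled: -0.025 m / 0.25 = -0.1, -0.02 m / 0.25 = -0.08, 2.6 degrees / 180 = 0.0144.

Request:
servo_tool(commands=[[-0.02,0,0,0,0,0.005,0.2],[-0.04,0,0,0,0,0.01,0.2],[-0.06,-0.002,0,0,0,0.0144,0.2],[-0.08,-0.0028,0,0,0,0.0194,0.2],[-0.1,-0.0036,0,0,0,0.0239,0.2]])

```text
time_s: 3.02
position: [0.4875, 0.1884, 0.0196]
tcp_rot: [0.158, -3.138, 0.0]
contact_force: [-3.4, 0.5, 1.5]
gripper_width: 0.0743
finger_force: 1.7
```

```bash
cat > trk.py <<'E'
from c import *
# tray top face in a view: bright low-saturation blob near given pixel, min-area corners -> plane z=.04
def tray(n,guess):
    f=vision.grab_frame(n);g=proj(n,[[*guess,.04]])[0]
    return f,g
E
python3 - <<'E'
from st import *
p,r=st()
f=vision.grab_frame('scene');g=proj('scene',[[.54,.19,.04]])[0];print(g)
x,y=map(int,g);cv2.imwrite('pics/t1.png',cv2.resize(f[y-50:y+50,x-66:x+66],None,fx=6,fy=6,interpolation=cv2.INTER_CUBIC));print(x-66,y-50)
E
```

```text
t 3.02 p [0.4875 0.1884 0.0196] yang 95.77 xax [-0.995 -0.101  0.   ] z [ 0. -0. -1.] F [-3.38  0.53  1.48] w 0.07432837244844653
[277.70568732 206.50249588]
211 156
```

View pics/t1.png

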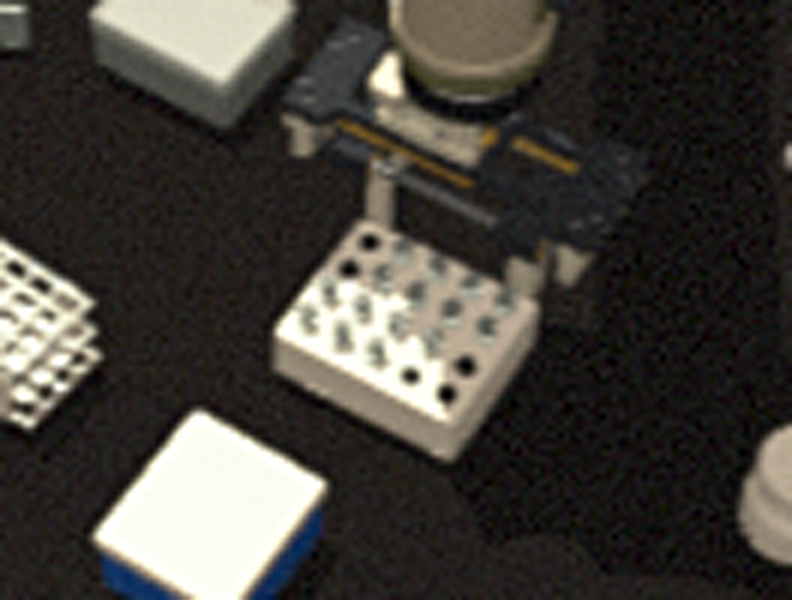

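The picture shows both fingertips flush on the tray's near face, at crop (378,200) and (525,280). The tray is well clear of the lidded box (top corner at 330,490). I'll finish this push, then check by ray casting.

Scaled: -0.025 m / 0.25 = -0.1, -0.02 m / 0.25 = -0.08, 4.3 degrees / 180 = 0.0239.

Request:
servo_tool(commands=[[-0.02,0,0,0,0,0.005,0.2],[-0.04,0,0,0,0,0.01,0.2],[-0.06,-0.002,0,0,0,0.0144,0.2],[-0.08,-0.0028,0,0,0,0.0194,0.2],[-0.1,-0.0036,0,0,0,0.0239,0.2]])

```text
time_s: 3.48
position: [0.5126, 0.1899, 0.0196]
tcp_rot: [-0.04, 3.141, -0.0]
contact_force: [-1.6, 0.9, -0.5]
gripper_width: 0.0745
finger_force: 1.0
```

Scaled: -0.12 m / 0.25 = -0.48, -0.1 m / 0.25 = -0.4.

Request:
servo_tool(commands=[[0.08,0,0,0,0,0,0.25],[0.2,0,-0.08,0,0,0,0.3],[0.2,0,-0.24,0,0,0,0.4],[0.2,0,-0.4,0,0,0,0.4],[0.2,0,-0.48,0,0,0,0.4]])

```text
time_s: 3.9
position: [0.4634, 0.1893, 0.1434]
tcp_rot: [-0.042, 3.137, 0.003]
contact_force: [1.2, 0.5, -0.3]
gripper_width: 0.0565
finger_force: 0.0
```

```bash
cat > trk.py <<'E'
from st import *
# white blob near the guessed tray centre, corners of the top by line through mask -> min-area rectangle of points cast on z=.04
def mask(n,guess,pad=45):
    f=vision.grab_frame(n);g=proj(n,[[*guess,.04]])[0]
    x,y=map(int,g);hsv=cv2.cvtColor(f,cv2.COLOR_BGR2HSV)
    m=((hsv[...,2]>95)).astype(np.uint8)
    m=cv2.morphologyEx(m,cv2.MORPH_CLOSE,np.ones((5,5)))
    k,l=cv2.connectedComponents(m);b=(l==l[y,x])
    return f,b,(x,y)
def tray(n,guess):
    """outline hull of block; upper-silhouette corners come from approxPolyDP"""
    f,b,g=mask(n,guess)
    c=max(cv2.findContours(b.astype(np.uint8),cv2.RETR_EXTERNAL,cv2.CHAIN_APPROX_NONE)[0],key=len)
    h=cv2.convexHull(c);q=cv2.approxPolyDP(h,2.0,True)[:,0].astype(float)
    return f,q,g
E
python3 - <<'E'
from trk import *
p,r=st()
for n in('scene','side'):
    f,q,g=tray(n,(.569,.194));cv2.imwrite(f'pics/a_{n}.png',f)
    print(n,g,q.tolist()); print([onz(n,u,.04)[:2].round(4).tolist() for u in q]); print([onz(n,u,.0)[:2].round(4).tolist() for u in q])
E
```

```text
t 3.9 p [0.4634 0.1893 0.1434] yang 91.52 xax [-1.    -0.027 -0.004] z [ 0.004  0.002 -1.   ] F [ 1.17  0.48 -0.31] w 0.05652796712846444
scene (273, 212) [[268.0, 196.0], [293.0, 211.0], [294.0, 219.0], [279.0, 237.0], [248.0, 264.0], [230.0, 253.0], [226.0, 245.0]]
[[0.5251, 0.1379], [0.5236, 0.2409], [0.5475, 0.2618], [0.6324, 0.2634], [0.7665, 0.2452], [0.7714, 0.1776], [0.7576, 0.1493]]
[[0.5014, 0.1203], [0.4998, 0.227], [0.5246, 0.2485], [0.6124, 0.2502], [0.7512, 0.2314], [0.7563, 0.1614], [0.7421, 0.1321]]
side (246, 172) [[304.0, 159.0], [301.0, 171.0], [292.0, 177.0], [246.0, 196.0], [240.0, 194.0], [225.0, 174.0], [225.0, 168.0], [236.0, 162.0], [286.0, 147.0]]
[[0.7756, 0.1694], [0.7269, 0.1182], [0.6835, 0.1055], [0.5124, 0.0934], [0.5015, 0.1101], [0.5083, 0.2202], [0.5231, 0.2492], [0.5698, 0.2622], [0.7646, 0.2601]]
[[0.8143, 0.2163], [0.7629, 0.1623], [0.717, 0.1489], [0.5365, 0.1361], [0.5251, 0.1537], [0.5322, 0.2699], [0.5478, 0.3005], [0.5971, 0.3142], [0.8026, 0.312]]
```

Run:
```python
from h import *
a=cv2.imread('pics/a_scene.png')[180:255,215:305];b=cv2.imread('pics/a_side.png')[130:205,215:305]
g=lambda x:cv2.resize(x,None,fx=4.4,fy=4.4,interpolation=cv2.INTER_CUBIC)
cv2.imwrite('pics/t2.png',np.hstack([g(a),g(b)]))
```

```text
(no output)
```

View pics/t2.png

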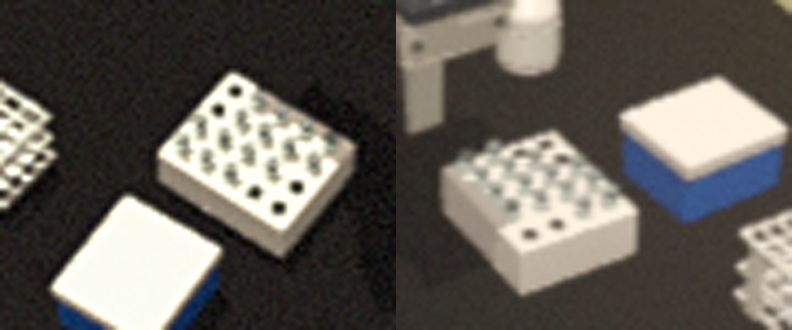

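Tray top corners: scene crop (233,70), (355,150), (281,232), (158,154), and side crop (557,131), (638,210), (522,252), (442,170). The tray is clear of the lidded box.

Run:
```python
from h import *
A=[(233,70),(355,150),(281,232),(158,154)];B=[(161,131),(242,209),(126,253),(46,170)]
for n,L,o in(('scene',A,(215,180)),('side',B,(215,130))):
    q=np.array([onz(n,((x+.5)/4.4-.5+o[0],(y+.5)/4.4-.5+o[1]),.04)[:2] for x,y in L])
    print(n,q.round(4).tolist(),q.mean(0).round(4),[round(float(np.degrees(np.arctan2(*(q[i]-q[j])[::-1]))),1) for i,j in((1,0),(2,1),(2,3),(3,0))])
```

```text
scene [[0.5244, 0.1355], [0.5278, 0.2531], [0.6195, 0.2518], [0.6212, 0.1385]] [0.5732 0.1947] [88.4, -0.8, 90.8, 1.8]
side [[0.6209, 0.2516], [0.622, 0.1388], [0.5258, 0.1342], [0.5226, 0.2479]] [0.5728 0.1931] [-89.4, -177.3, -88.4, -177.8]
```

Scaled: -0.112 m / 0.25 = -0.448, -0.09 m / 0.25 = -0.36, 34 degrees / 180 = 0.1889.

Request:
servo_tool(commands=[[-0.088,0.068,0,0,0,0.0378,0.4],[-0.18,0.136,0,0,0,0.0756,0.4],[-0.268,0.2,0,0,0,0.1133,0.4],[-0.36,0.268,0,0,0,0.1511,0.4],[-0.448,0.332,0,0,0,0.1889,0.4]])

```text
time_s: 4.42
position: [0.5734, 0.2754, 0.1388]
tcp_rot: [0.887, 3.013, -0.0]
contact_force: [0.4, -0.1, -0.5]
gripper_width: 0.0558
finger_force: 0.0
```

Scaled: 34 degrees / 180 = 0.1889.

Request:
servo_tool(commands=[[0,0,0,0,0,0.0378,0.4],[0,0,0,0,0,0.0756,0.4],[0,0,0,0,0,0.1133,0.4],[0,0,0,0,0,0.1511,0.4],[0,0,0,0,0,0.1889,0.4]])

```text
time_s: 4.83
position: [0.5723, 0.2744, 0.1385]
tcp_rot: [1.729, 2.622, -0.001]
contact_force: [-0.3, 1.2, 0.5]
gripper_width: 0.0555
finger_force: 0.0
```

Scaled: 0.04 m / 0.25 = 0.16, 0.03 m / 0.25 = 0.12, 22 degrees / 180 = 0.1222.

Request:
servo_tool(commands=[[0,0,0.04,0,0,0.0333,0.4],[0,0,0.08,0,0,0.0667,0.4],[0,0,0.12,0,0,0.1,0.4],[0,0,0.16,0,0,0.1222,0.4],[0,0,0.16,0,0,0.1222,0.4]])

```text
time_s: 5.25
position: [0.5711, 0.2742, 0.097]
tcp_rot: [2.194, 2.248, -0.005]
contact_force: [0.3, 0.1, 0.7]
gripper_width: 0.0559
finger_force: 0.0
```

Run:
```python
from st import *
p,r=st();print((r.T@(np.array([.573,.275,.0195])-p)).round(4))
```

```text
t 5.25 p [0.5711 0.2742 0.097 ] yang 1.38 xax [-0.024  1.    -0.003] z [-0.002 -0.003 -1.   ] F [0.28 0.05 0.65] w 0.055856497006069115
[0.001  0.0021 0.0774]
```

Scaled: 0.077 m / 0.25 = 0.308, 0.002 m / 0.25 = 0.008.

Request:
servo_tool(commands=[[0.004,0.004,0.08,0,0,0,0.4],[0.004,0.008,0.16,0,0,0,0.4],[0.004,0.008,0.24,0,0,0,0.4],[0.004,0.008,0.292,0,0,0,0.4],[0.004,0.008,0.308,0,0,0,0.4]])

```text
time_s: 5.67
position: [0.573, 0.2751, 0.0204]
tcp_rot: [-2.189, -2.253, 0.004]
contact_force: [-0.2, 0.2, -0.2]
gripper_width: 0.0556
finger_force: 0.0
```

Scaled: -0.02 m / 0.25 = -0.08, -0.004 m / 0.25 = -0.016.

Request:
servo_tool(commands=[[-0.016,0,0,0,0,0,0.4],[-0.032,0,0,0,0,0,0.4],[-0.048,0,0,0,0,0,0.4],[-0.064,0,0,0,0,0,0.4],[-0.08,0,0,0,0,0,0.4]])

```text
time_s: 6.08
position: [0.5749, 0.2561, 0.0238]
tcp_rot: [2.191, 2.252, 0.004]
contact_force: [0.3, 4.4, 2.2]
gripper_width: 0.0556
finger_force: 1.9
```

Scaled: -0.03 m / 0.25 = -0.12, -0.024 m / 0.25 = -0.096.

Request:
servo_tool(commands=[[-0.024,0,0,0,0,0,0.4],[-0.048,0,0,0,0,0,0.4],[-0.072,0,0,0,0,0,0.4],[-0.096,0,0,0,0,0,0.4],[-0.12,0,0,0,0,0,0.4]])

```text
time_s: 6.5
position: [0.5752, 0.2251, 0.0228]
tcp_rot: [2.191, 2.251, 0.0]
contact_force: [-0.0, 3.3, 2.9]
gripper_width: 0.0557
finger_force: 1.9
```

Run:
```python
from st import *
p,r=st()
```

```text
t 6.5 p [0.5752 0.2251 0.0228] yang 1.56 xax [-0.027  1.     0.   ] z [ 0.  0. -1.] F [-0.03  3.35  2.92] w 0.055671180732443655
```

Request:
servo_tool(commands=[[-0.028,-0.0008,0,0,0,0,0.4],[-0.056,-0.002,0.004,0,0,0,0.4],[-0.084,-0.0028,0.004,0,0,0,0.4],[-0.112,-0.004,0.008,0,0,0,0.4],[-0.14,-0.0048,0.008,0,0,0,0.4]])

```text
time_s: 6.92
position: [0.5746, 0.1898, 0.0204]
tcp_rot: [-2.191, -2.251, 0.001]
contact_force: [0.4, 2.2, 0.8]
gripper_width: 0.0559
finger_force: 1.4
```

Scaled: -0.035 m / 0.25 = -0.14, -0.001 m / 0.25 = -0.004.

Request:
servo_tool(commands=[[-0.028,-0.0008,0,0,0,0,0.4],[-0.056,-0.002,0,0,0,0,0.4],[-0.084,-0.0028,0,0,0,0,0.4],[-0.112,-0.004,0,0,0,0,0.4],[-0.14,-0.0048,0,0,0,0,0.4]])

```text
time_s: 7.33
position: [0.5743, 0.1546, 0.0204]
tcp_rot: [-2.191, -2.251, 0.001]
contact_force: [0.0, 1.8, -0.8]
gripper_width: 0.0557
finger_force: 0.9
```

Scaled: -0.035 m / 0.25 = -0.14, -0.001 m / 0.25 = -0.004.

Request:
servo_tool(commands=[[-0.028,-0.0008,0,0,0,0,0.4],[-0.056,-0.002,0,0,0,0,0.4],[-0.084,-0.0028,0,0,0,0,0.4],[-0.112,-0.004,0,0,0,0,0.4],[-0.14,-0.0048,0,0,0,0,0.4]])

```text
time_s: 7.75
position: [0.5743, 0.1199, 0.0206]
tcp_rot: [2.191, 2.252, -0.0]
contact_force: [0.2, 1.0, -1.0]
gripper_width: 0.056
finger_force: 0.9
```

Run:
```python
from st import *
p,r=st()
a=vision.grab_frame('scene');b=vision.grab_frame('side');cv2.imwrite('pics/b_scene.png',a);cv2.imwrite('pics/b_side.png',b)
g=lambda x:cv2.resize(x,None,fx=3.3,fy=3.3,interpolation=cv2.INTER_CUBIC)
cv2.imwrite('pics/t3.png',np.hstack([g(a[130:260,160:280]),g(b[150:280,225:345])]))
```

```text
t 7.75 p [0.5743 0.1199 0.0206] yang 1.56 xax [-0.027  1.    -0.   ] z [-0. -0. -1.] F [ 0.16  1.04 -1.04] w 0.055987654835098155
```

View pics/t3.png

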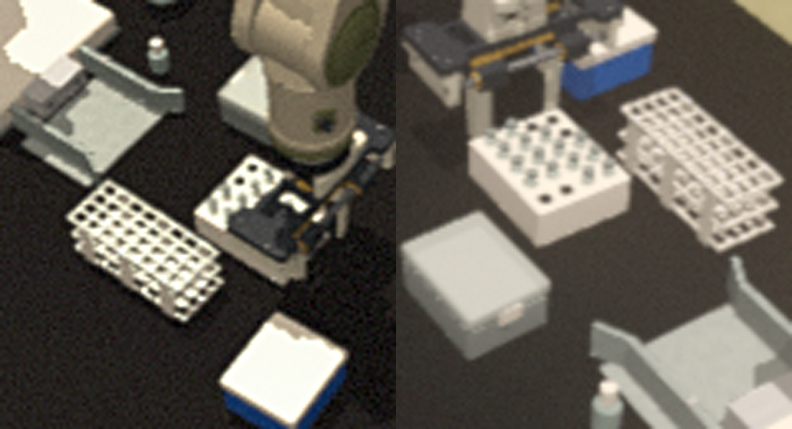

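The tray is flush with both fingers. In the side half its top corners are (470,146), (540,204), (630,178) and (558,110), entering the lane clear of both the rack and the tip box.

Run:
```python
from h import *
L=[(74,146),(144,204),(234,178),(163,110)]
q=np.array([onz('side',((x+.5)/3.3-.5+225,(y+.5)/3.3-.5+150),.04)[:2] for x,y in L])
print(q.round(4).tolist(),q.mean(0).round(4))
for L,z in(([(198,326),(342,262)],.034),):
  print([onz('side',((x+.5)/3.3-.5+225,(y+.5)/3.3-.5+150),z)[:2].round(4).tolist() for x,y in L])
```

```text
[[0.5199, 0.1004], [0.5332, 0.0037], [0.6195, -0.0055], [0.6178, 0.1067]] [0.5726 0.0513]
[[0.4985, -0.1314], [0.6403, -0.13]]
```

Scaled: -0.035 m / 0.25 = -0.14, -0.028 m / 0.25 = -0.112.

Request:
servo_tool(commands=[[-0.028,-0.0008,0,0,0,0,0.4],[-0.056,-0.002,0,0,0,0,0.4],[-0.084,-0.0028,0,0,0,0,0.4],[-0.112,-0.004,0,0,0,0,0.4],[-0.14,-0.0048,0,0,0,0,0.4]])

```text
time_s: 8.27
position: [0.5741, 0.085, 0.0207]
tcp_rot: [2.191, 2.252, 0.0]
contact_force: [-0.3, 2.1, -0.5]
gripper_width: 0.0559
finger_force: 1.2
```

Scaled: -0.035 m / 0.25 = -0.14, -0.028 m / 0.25 = -0.112.

Request:
servo_tool(commands=[[-0.028,-0.0008,0,0,0,0,0.4],[-0.056,-0.002,0,0,0,0,0.4],[-0.084,-0.0028,0,0,0,0,0.4],[-0.112,-0.004,0,0,0,0,0.4],[-0.14,-0.0048,0,0,0,0,0.4]])

```text
time_s: 8.68
position: [0.5739, 0.0499, 0.0207]
tcp_rot: [2.191, 2.251, 0.0]
contact_force: [0.0, 2.9, 0.6]
gripper_width: 0.0559
finger_force: 1.4
```

Scaled: -0.03 m / 0.25 = -0.12, -0.024 m / 0.25 = -0.096.

Request:
servo_tool(commands=[[-0.024,-0.0008,0,0,0,0,0.4],[-0.048,-0.0016,0,0,0,0,0.4],[-0.072,-0.0024,0,0,0,0,0.4],[-0.096,-0.0028,0,0,0,0,0.4],[-0.12,-0.0036,0,0,0,0,0.4]])

```text
time_s: 9.1
position: [0.5738, 0.0202, 0.0207]
tcp_rot: [-2.191, -2.252, -0.0]
contact_force: [0.5, 3.6, 1.5]
gripper_width: 0.056
finger_force: 1.6
```

Scaled: -0.03 m / 0.25 = -0.12, -0.024 m / 0.25 = -0.096.

Request:
servo_tool(commands=[[-0.024,-0.0008,0,0,0,0,0.4],[-0.048,-0.0016,0,0,0,0,0.4],[-0.072,-0.0024,0,0,0,0,0.4],[-0.096,-0.0028,0,0,0,0,0.4],[-0.12,-0.0036,0,0,0,0,0.4]])

```text
time_s: 9.52
position: [0.5737, -0.01, 0.0207]
tcp_rot: [-2.191, -2.252, -0.0]
contact_force: [-0.2, 4.0, 3.0]
gripper_width: 0.0557
finger_force: 1.8
```

Run:
```python
from st import *
p,r=st()
a=vision.grab_frame('scene');b=vision.grab_frame('side')
g=lambda x:cv2.resize(x,None,fx=4.4,fy=4.4,interpolation=cv2.INTER_CUBIC)
cv2.imwrite('pics/t4.png',np.hstack([g(a[125:245,155:245]),g(b[175:295,265:355])]))
```

```text
t 9.52 p [ 0.5737 -0.01    0.0207] yang 1.57 xax [-0.027  1.     0.   ] z [ 0.  0. -1.] F [-0.15  4.01  2.98] w 0.05566641547114091
```

View pics/t4.png

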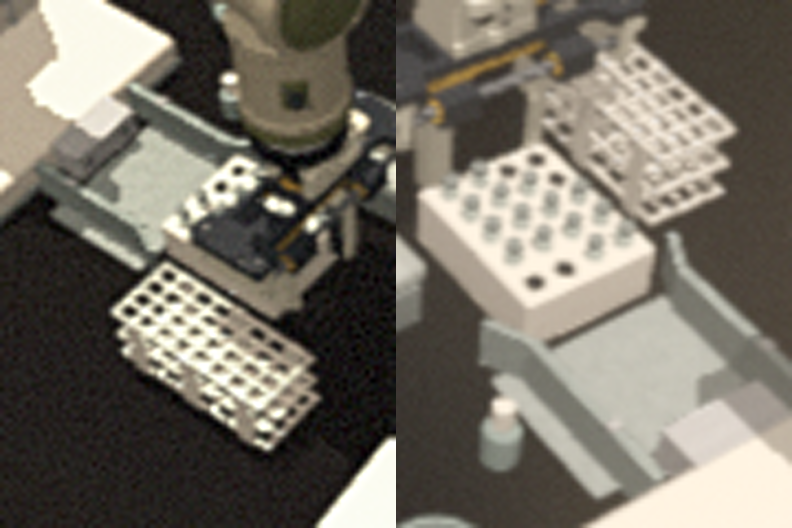

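The tray front is at the mouth. In the side half its top front corners are (528,305) and (655,250), and the cheek tips are (484,325) and (672,237). The cheeks start to run straight at (548,347) and (683,272).

Run:
```python
from h import *
f=lambda x,y,z:onz('side',((x-396+.5)/4.4-.5+265,(y+.5)/4.4-.5+175),z)[:2].round(4).tolist()
print('tray',f(528,305,.04),f(655,250,.04),f(420,192,.04),f(548,143,.04))
print('tips',f(484,325,.034),f(672,237,.034))
print('straight in',f(548,347,.034),f(660,478,.034),f(683,272,.034),f(790,366,.034))
```

```text
tray [0.5259, -0.1354] [0.6188, -0.1355] [0.5227, -0.0225] [0.6196, -0.0232]
tips [0.4984, -0.1315] [0.6394, -0.127]
straight in [0.5207, -0.1637] [0.5184, -0.2692] [0.6263, -0.1541] [0.6319, -0.2431]
```

Scaled: -0.025 m / 0.25 = -0.1, -0.02 m / 0.25 = -0.08.

Request:
servo_tool(commands=[[-0.02,0,0,0,0,0,0.4],[-0.04,0,0,0,0,0,0.4],[-0.06,0,0,0,0,0,0.4],[-0.08,0,0,0,0,0,0.4],[-0.1,0,0,0,0,0,0.4]])

```text
time_s: 10.03
position: [0.5742, -0.0351, 0.0205]
tcp_rot: [-2.191, -2.251, 0.001]
contact_force: [0.3, 1.9, -1.0]
gripper_width: 0.0561
finger_force: 1.0
```

Scaled: -0.015 m / 0.25 = -0.06, -0.012 m / 0.25 = -0.048.

Request:
servo_tool(commands=[[-0.012,0,0,0,0,0,0.4],[-0.024,0,0,0,0,0,0.4],[-0.036,0,0,0,0,0,0.4],[-0.048,0,0,0,0,0,0.4],[-0.06,0,0,0,0,0,0.4]])

```text
time_s: 10.45
position: [0.5747, -0.0497, 0.0206]
tcp_rot: [-2.191, -2.252, 0.0]
contact_force: [-0.3, 2.0, -1.5]
gripper_width: 0.056
finger_force: 0.9
```

Scaled: -0.025 m / 0.25 = -0.1, -0.02 m / 0.25 = -0.08.

Request:
servo_tool(commands=[[-0.02,0,0,0,0,0,0.4],[-0.04,0,0,0,0,0,0.4],[-0.06,0,0,0,0,0,0.4],[-0.08,0,0,0,0,0,0.4],[-0.1,0,0,0,0,0,0.4]])

```text
time_s: 10.87
position: [0.5754, -0.0751, 0.0207]
tcp_rot: [2.191, 2.251, -0.0]
contact_force: [0.1, 1.9, -1.4]
gripper_width: 0.0561
finger_force: 0.9
```

Scaled: -0.012 m / 0.25 = -0.048, -0.011 m / 0.25 = -0.044.

Request:
servo_tool(commands=[[-0.012,0,0,0,0,0,0.4],[-0.024,0,0,0,0,0,0.4],[-0.036,0,0,0,0,0,0.4],[-0.044,0,0,0,0,0,0.4],[-0.048,0,0,0,0,0,0.4]])

```text
time_s: 11.28
position: [0.5758, -0.0867, 0.0207]
tcp_rot: [2.191, 2.251, 0.0]
contact_force: [-0.1, 2.2, -0.6]
gripper_width: 0.0557
finger_force: 1.2
```

Scaled: -0.003 m / 0.25 = -0.012, -0.0024 m / 0.25 = -0.0096.

Request:
servo_tool(commands=[[-0.0024,0,0,0,0,0,0.4],[-0.0048,0,0,0,0,0,0.4],[-0.0072,0,0,0,0,0,0.4],[-0.0096,0,0,0,0,0,0.4],[-0.012,0,0,0,0,0,0.4]])

```text
time_s: 11.7
position: [0.5759, -0.0893, 0.0207]
tcp_rot: [2.191, 2.252, 0.0]
contact_force: [0.1, 2.1, 0.8]
gripper_width: 0.0556
finger_force: 1.3
```

Scaled: -0.003 m / 0.25 = -0.012, -0.0024 m / 0.25 = -0.0096.

Request:
servo_tool(commands=[[-0.0024,0,0,0,0,0,0.4],[-0.0048,0,0,0,0,0,0.4],[-0.0072,0,0,0,0,0,0.4],[-0.0096,0,0,0,0,0,0.4],[-0.012,0,0,0,0,0,0.4]])

```text
time_s: 12.12
position: [0.576, -0.0924, 0.0207]
tcp_rot: [2.191, 2.252, 0.0]
contact_force: [-0.3, 2.2, 1.6]
gripper_width: 0.0556
finger_force: 1.4
```

Scaled: -0.003 m / 0.25 = -0.012, -0.0024 m / 0.25 = -0.0096.

Request:
servo_tool(commands=[[-0.0024,0,0,0,0,0,0.4],[-0.0048,0,0,0,0,0,0.4],[-0.0072,0,0,0,0,0,0.4],[-0.0096,0,0,0,0,0,0.4],[-0.012,0,0,0,0,0,0.4]])

```text
time_s: 12.53
position: [0.5761, -0.0954, 0.0207]
tcp_rot: [2.191, 2.252, 0.0]
contact_force: [0.9, 2.8, 0.8]
gripper_width: 0.0555
finger_force: 1.6
```

From here I'll make one call at a time and watch the force.

Scaled: -0.003 m / 0.25 = -0.012, -0.0024 m / 0.25 = -0.0096.

Request:
servo_tool(commands=[[-0.0024,0,0,0,0,0,0.4],[-0.0048,0,0,0,0,0,0.4],[-0.0072,0,0,0,0,0,0.4],[-0.0096,0,0,0,0,0,0.4],[-0.012,0,0,0,0,0,0.4]])

```text
time_s: 12.95
position: [0.5761, -0.0984, 0.0207]
tcp_rot: [2.191, 2.252, 0.0]
contact_force: [-0.6, 3.1, 2.5]
gripper_width: 0.0561
finger_force: 1.7
```

Scaled: -0.0025 m / 0.25 = -0.01, -0.002 m / 0.25 = -0.008.

Request:
servo_tool(commands=[[-0.002,0,0,0,0,0,0.4],[-0.004,0,0,0,0,0,0.4],[-0.006,0,0,0,0,0,0.4],[-0.008,0,0,0,0,0,0.4],[-0.01,0,0,0,0,0,0.4]])

```text
time_s: 13.37
position: [0.5762, -0.1009, 0.0207]
tcp_rot: [2.191, 2.252, 0.0]
contact_force: [-0.8, 3.1, 3.0]
gripper_width: 0.0557
finger_force: 1.8
```

Scaled: -0.0025 m / 0.25 = -0.01, -0.002 m / 0.25 = -0.008.

Request:
servo_tool(commands=[[-0.002,0,0,0,0,0,0.4],[-0.004,0,0,0,0,0,0.4],[-0.006,0,0,0,0,0,0.4],[-0.008,0,0,0,0,0,0.4],[-0.01,0,0,0,0,0,0.4]])

```text
time_s: 13.78
position: [0.5763, -0.1034, 0.0207]
tcp_rot: [2.191, 2.252, 0.0]
contact_force: [-0.4, 3.6, 3.3]
gripper_width: 0.0557
finger_force: 1.9
```

Scaled: -0.0025 m / 0.25 = -0.01, -0.002 m / 0.25 = -0.008.

Request:
servo_tool(commands=[[-0.002,0,0,0,0,0,0.4],[-0.004,0,0,0,0,0,0.4],[-0.006,0,0,0,0,0,0.4],[-0.008,0,0,0,0,0,0.4],[-0.01,0,0,0,0,0,0.4]])

```text
time_s: 14.2
position: [0.5763, -0.1059, 0.0207]
tcp_rot: [-2.191, -2.252, -0.0]
contact_force: [0.2, 3.0, 3.2]
gripper_width: 0.0557
finger_force: 1.9
```

Scaled: -0.0025 m / 0.25 = -0.01, -0.002 m / 0.25 = -0.008.

Request:
servo_tool(commands=[[-0.002,0,0,0,0,0,0.4],[-0.004,0,0,0,0,0,0.4],[-0.006,0,0,0,0,0,0.4],[-0.008,0,0,0,0,0,0.4],[-0.01,0,0,0,0,0,0.4]])

```text
time_s: 14.62
position: [0.5764, -0.1084, 0.0207]
tcp_rot: [2.191, 2.252, 0.0]
contact_force: [-0.5, 4.3, 3.1]
gripper_width: 0.0557
finger_force: 2.0
```

Request:
servo_tool(commands=[[-0.002,0,0,0,0,0,0.4],[-0.004,0,0,0,0,0,0.4],[-0.006,0,0,0,0,0,0.4],[-0.008,0,0,0,0,0,0.4],[-0.01,0,0,0,0,0,0.4]])

```text
time_s: 15.03
position: [0.5764, -0.1109, 0.0206]
tcp_rot: [-2.191, -2.252, 0.0]
contact_force: [-0.8, 3.5, 3.3]
gripper_width: 0.0558
finger_force: 2.0
```

Scaled: -0.0025 m / 0.25 = -0.01, -0.002 m / 0.25 = -0.008.

Request:
servo_tool(commands=[[-0.002,0,0,0,0,0,0.4],[-0.004,0,0,0,0,0,0.4],[-0.006,0,0,0,0,0,0.4],[-0.008,0,0,0,0,0,0.4],[-0.01,0,0,0,0,0,0.4]])

```text
time_s: 15.45
position: [0.5765, -0.1134, 0.0207]
tcp_rot: [2.191, 2.252, 0.0]
contact_force: [0.3, 3.9, 2.5]
gripper_width: 0.0561
finger_force: 2.0
```

Request:
servo_tool(commands=[[-0.002,0,0,0,0,0,0.4],[-0.004,0,0,0,0,0,0.4],[-0.006,0,0,0,0,0,0.4],[-0.008,0,0,0,0,0,0.4],[-0.01,0,0,0,0,0,0.4]])

```text
time_s: 15.87
position: [0.5766, -0.116, 0.0206]
tcp_rot: [2.191, 2.252, -0.0]
contact_force: [-0.3, 3.7, 3.1]
gripper_width: 0.0557
finger_force: 2.0
```

Scaled: -0.0025 m / 0.25 = -0.01, -0.002 m / 0.25 = -0.008.

Request:
servo_tool(commands=[[-0.002,0,0,0,0,0,0.4],[-0.004,0,0,0,0,0,0.4],[-0.006,0,0,0,0,0,0.4],[-0.008,0,0,0,0,0,0.4],[-0.01,0,0,0,0,0,0.4]])

```text
time_s: 16.28
position: [0.5766, -0.1173, 0.0206]
tcp_rot: [-2.189, -2.252, -0.001]
contact_force: [-1.5, 8.1, 4.8]
gripper_width: 0.0558
finger_force: 4.4
```

Contact with the stop at TCP y ≈ −0.117. Now I'll build the force up gently.

Scaled: -0.0006 m / 0.25 = -0.0024, -0.0004 m / 0.25 = -0.0016.

Request:
servo_tool(commands=[[-0.0008,0,0,0,0,0,0.4],[-0.0016,0,0,0,0,0,0.4],[-0.0024,0,0,0,0,0,0.4],[-0.0024,0,0,0,0,0,0.4]])

```text
time_s: 16.62
position: [0.5766, -0.1173, 0.0206]
tcp_rot: [-2.189, -2.252, -0.001]
contact_force: [-0.3, 10.0, 4.4]
gripper_width: 0.0558
finger_force: 4.5
```

Scaled: -0.0006 m / 0.25 = -0.0024, -0.0004 m / 0.25 = -0.0016.

Request:
servo_tool(commands=[[-0.0008,0,0,0,0,0,0.4],[-0.0016,0,0,0,0,0,0.4],[-0.0024,0,0,0,0,0,0.4],[-0.0024,0,0,0,0,0,0.4],[-0.0024,0,0,0,0,0,0.4]])

```text
time_s: 17.03
position: [0.5765, -0.1174, 0.0206]
tcp_rot: [-2.188, -2.252, -0.002]
contact_force: [-0.5, 10.4, 4.9]
gripper_width: 0.0556
finger_force: 5.3
```

Scaled: -0.0004 m / 0.25 = -0.0016, -0.0002 m / 0.25 = -0.0008.

Request:
servo_tool(commands=[[-0.0008,0,0,0,0,0,0.4],[-0.0016,0,0,0,0,0,0.4],[-0.0016,0,0,0,0,0,0.4],[-0.0016,0,0,0,0,0,0.4],[-0.0016,0,0,0,0,0,0.4]])

```text
time_s: 17.45
position: [0.5765, -0.1173, 0.0206]
tcp_rot: [-2.187, -2.252, -0.002]
contact_force: [-0.4, 11.3, 5.8]
gripper_width: 0.0556
finger_force: 5.9
```

Request:
servo_tool(commands=[[0,0,0,0,0,0,0.4],[0,0,0,0,0,0,0.4],[0,0,0,0,0,0,0.4],[0,0,0,0,0,0,0.4],[0,0,0,0,0,0,0.4]])

```text
time_s: 17.87
position: [0.5765, -0.1174, 0.0207]
tcp_rot: [-2.187, -2.252, -0.002]
contact_force: [-0.7, 12.2, 4.7]
gripper_width: 0.0558
finger_force: 5.9
```

Request:
servo_tool(commands=[[0,0,0,0,0,0,0.4],[0,0,0,0,0,0,0.4],[0,0,0,0,0,0,0.4],[0,0,0,0,0,0,0.4],[0,0,0,0,0,0,0.4]])

```text
time_s: 18.28
position: [0.5765, -0.1174, 0.0206]
tcp_rot: [-2.187, -2.252, -0.002]
contact_force: [-0.9, 11.7, 5.5]
gripper_width: 0.0559
finger_force: 5.9
```

Request:
servo_tool(commands=[[0,0,0,0,0,0,0.4],[0,0,0,0,0,0,0.4],[0,0,0,0,0,0,0.4],[0,0,0,0,0,0,0.4],[0,0,0,0,0,0,0.4]])

```text
time_s: 18.7
position: [0.5765, -0.1174, 0.0206]
tcp_rot: [-2.187, -2.252, -0.002]
contact_force: [-0.0, 11.2, 4.9]
gripper_width: 0.0561
finger_force: 5.9
```

Run:
```python
from st import *
p,r=st()
print(readout.get_state()['ft_torque'])
a=vision.grab_frame('scene');b=vision.grab_frame('side')
g=lambda x:cv2.resize(x,None,fx=4.4,fy=4.4,interpolation=cv2.INTER_CUBIC)
cv2.imwrite('pics/t5.png',np.hstack([g(a[110:230,150:240]),g(b[195:315,285:375])]))
```

```text
t 18.7 p [ 0.5765 -0.1174  0.0206] yang 1.67 xax [-0.029  1.     0.003] z [-0.001  0.003 -1.   ] F [-0.04 11.23  4.94] w 0.05610059299589521
[ 2.50495551  0.25303849 -0.13207679]
```

View pics/t5.png

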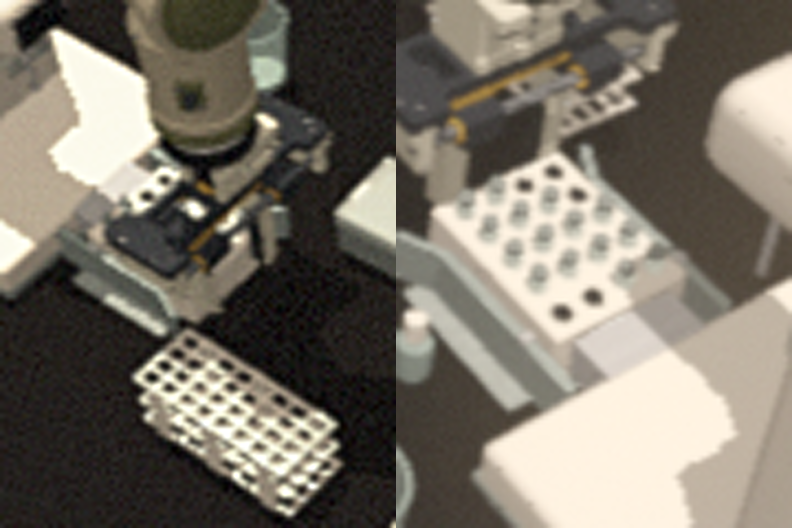

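The tray sits square between the cheeks with its front against the stop (side half, 560–680, 260–340). The wrist force includes about 3 N of bench friction, so I'll add a little and hold for another second so that the stop itself feels about 10 N.

Scaled: -0.0004 m / 0.25 = -0.0016, -0.0002 m / 0.25 = -0.0008.

Request:
servo_tool(commands=[[-0.0008,0,0,0,0,0,0.4],[-0.0016,0,0,0,0,0,0.4],[-0.0016,0,0,0,0,0,0.4],[-0.0016,0,0,0,0,0,0.4],[-0.0016,0,0,0,0,0,0.4]])

```text
time_s: 19.22
position: [0.5765, -0.1174, 0.0207]
tcp_rot: [-2.187, -2.252, -0.002]
contact_force: [-0.7, 12.8, 5.7]
gripper_width: 0.0557
finger_force: 6.4
```

Request:
servo_tool(commands=[[0,0,0,0,0,0,0.4],[0,0,0,0,0,0,0.4],[0,0,0,0,0,0,0.4],[0,0,0,0,0,0,0.4],[0,0,0,0,0,0,0.4]])

```text
time_s: 19.63
position: [0.5764, -0.1174, 0.0206]
tcp_rot: [-2.187, -2.252, -0.002]
contact_force: [0.6, 12.6, 5.3]
gripper_width: 0.056
finger_force: 6.4
```

Request:
servo_tool(commands=[[0,0,0,0,0,0,0.4],[0,0,0,0,0,0,0.4],[0,0,0,0,0,0,0.4],[0,0,0,0,0,0,0.4],[0,0,0,0,0,0,0.4]])

```text
time_s: 20.05
position: [0.5764, -0.1174, 0.0206]
tcp_rot: [-2.187, -2.252, -0.002]
contact_force: [-0.6, 12.1, 6.1]
gripper_width: 0.0557
finger_force: 6.4
```

Request:
servo_tool(commands=[[0,0,0,0,0,0,0.4],[0,0,0,0,0,0,0.4],[0,0,0,0,0,0,0.4],[0,0,0,0,0,0,0.4],[0,0,0,0,0,0,0.4]])

```text
time_s: 20.47
position: [0.5764, -0.1174, 0.0206]
tcp_rot: [-2.187, -2.252, -0.002]
contact_force: [-1.4, 12.7, 5.2]
gripper_width: 0.0561
finger_force: 6.4
```

Now let go: back straight off gently along +y, then lift.

Scaled: 0.016 m / 0.25 = 0.064, 0.002 m / 0.25 = 0.008.

Request:
servo_tool(commands=[[0.004,0,0,0,0,0,0.4],[0.008,0,0,0,0,0,0.4],[0.016,0,0,0,0,0,0.4],[0.036,0,0,0,0,0,0.4],[0.064,0,0,0,0,0,0.4]])

```text
time_s: 20.88
position: [0.5761, -0.1056, 0.0205]
tcp_rot: [2.192, 2.249, -0.001]
contact_force: [1.3, 0.1, 0.0]
gripper_width: 0.0558
finger_force: 0.0
```

Scaled: -0.12 m / 0.25 = -0.48, -0.09 m / 0.25 = -0.36.

Request:
servo_tool(commands=[[0.04,0,0,0,0,0,0.4],[0.08,0,-0.08,0,0,0,0.4],[0.12,0,-0.2,0,0,0,0.4],[0.16,0,-0.36,0,0,0,0.4],[0.2,0,-0.48,0,0,0,0.4]])

```text
time_s: 21.3
position: [0.5748, -0.0533, 0.1425]
tcp_rot: [2.191, 2.252, 0.0]
contact_force: [1.2, 0.3, 0.1]
gripper_width: 0.056
finger_force: 0.0
```

Request:
servo_tool(commands=[[0.12,0,-0.04,0,0,0,0.4],[0.24,0,-0.08,0,0,0,0.4],[0.4,0,-0.12,0,0,0,0.4],[0.52,0,-0.12,0,0,0,0.4],[0.56,0,-0.12,0,0,0,0.4]])

```text
time_s: 21.72
position: [0.5707, 0.0921, 0.1712]
tcp_rot: [-2.183, -2.258, -0.004]
contact_force: [0.2, 0.7, 0.2]
gripper_width: 0.056
finger_force: 0.0
```

Run:
```python
from st import *
p,r=st()
a=vision.grab_frame('scene');b=vision.grab_frame('side')
g=lambda x:cv2.resize(x,None,fx=4.4,fy=4.4,interpolation=cv2.INTER_CUBIC)
cv2.imwrite('pics/t6.png',np.hstack([g(a[110:230,150:240]),g(b[195:315,285:375])]))
```

```text
t 21.72 p [0.5707 0.0921 0.1712] yang 1.92 xax [-0.033  0.999  0.003] z [ 0.001  0.003 -1.   ] F [0.18 0.74 0.16] w 0.05598392321274984
```

View pics/t6.png

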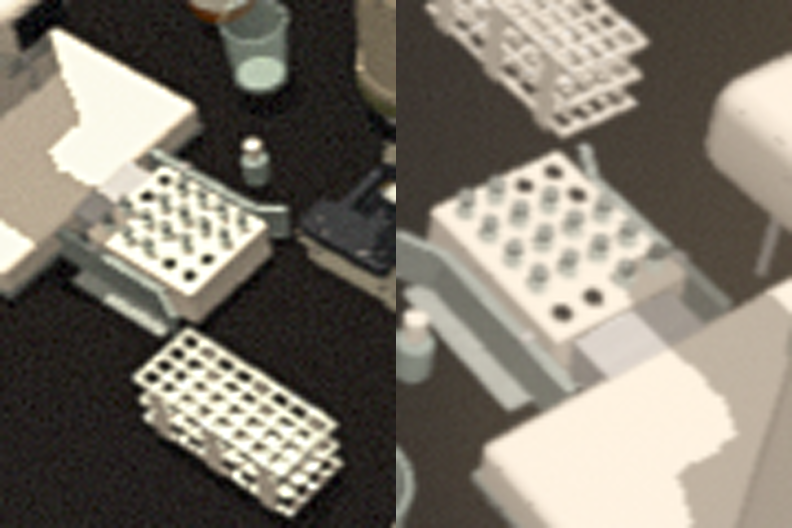

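The tray is still seated, square between the cheeks against the stop (scene half about (185,240)). The robot is clear and the bystanders in view haven't moved.

```bash
python3 -c "
from workcell import arm
print(arm.close_job())"
```

```text
the job is handed in; nothing more can be done
None
```

The tray is seated square against the end stop: I pressed it home with about 12.5 N read at the wrist (roughly 9–10 N at the stop after an estimated 3 N of friction) for over a second, let go, and handed the job in at about 22 s, with no sign in the readings or pictures of contact with the obstacles or bystanders.

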